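Turn the circuit board over in its holder and flip its lock

ROBOT

A 6-joint arm with a two-finger parallel gripper is mounted at the origin on the work surface. World frame = base frame: x ahead of the robot, y to its left, z up, the work surface at z = 0. Lengths are in mm, angles in degrees, forces in N, time in s.
With the tool pointing down it reaches from about 300 to 850 mm from the base axis. Payload 4.2 kg.
Tool frame: the origin (TCP) lies on the centre line of the jaws, within the pads' length; the fingertips stand 8 mm ahead of it and the grasp point (between the pads) lies 11 mm behind it; z points along the fingers, y is the line along which they close (so a half turn about z gives the same grasp; the last joint's range is limited). The gripper opens to 91 mm and grips with 3 to 60 N. Pads are 32 mm wide; open, the fingers measure 118 mm over their backs; the gripper's body (76 mm by 178 mm) begins 60 mm behind the grasp point.
Start: joints at [-66.349, 18.312, 89.639, -0, 72.044, -1.146], TCP at [241.168, -521.996, 221.976] pointing down, gripper open.
Joint ranges: [-177.97, 177.97], [-48.28, 115.42], [12.27, 149.76], [-77.06, 257.06], [2.81, 150.46], [-146.56, 146.56]. Speed limits (degrees/s): [147.25, 147.25, 180, 180, 180, 180].

INTERFACE

Orientations are given as [roll, pitch, yaw] about the fixed x, y, z axes, in that order (R = Rz(yaw) Ry(pitch) Rx(roll)).
In Python, from workcell import telemetry, eyes, ticket gives the robot as it stands. The module is installed in compiled form; this text tells all that it offers.
- The arm moves only by the shell command python3 -m crank 'ROWS' [OPENING] [FORCE]. ROWS is JSON, a list of rows, each an object of numbers: "dx", "dy", "dz": the shift along the world's x, y, z normalised to -1 to 1, where 1 is 80 cm; "yaw": the turn about the world's z normalised to -1 to 1, where 1 is 5 degrees. A call has 1 to 10 rows; each row shifts and turns the commanded pose from where the row before left it; what a row does not reach is not made up. A row lasts 1/8 s, in which the tool goes at most 62.5 mm and 10.7 degrees, less where a joint would pass 70% of its speed; a pose out of reach is approached as far as the arm can. A call with a number of a shift or a turn outside -1 to 1 is refused whole. A call with a gripper value outside its range is refused whole. OPENING is the opening, from 0 (shut) to 1 (fully open), set as the call begins (- or left out, the last holds). The fingers move at their own pace and stop on an object; FORCE is the grip in N (left out, the last holds). Time passes only in rows, so rows that do not move let the fingers close. It gives the time, the measured TCP pose, the force, the opening and the grip force at its end, in the units of the state.
- telemetry.state(): the state, without advancing time (a new reading comes with each control period).
- eyes.grab_frame(name): name is "side" or "top"; returns the picture (420x560x3 uint8, red, green, blue); there is no depth.
- eyes.calibration(name): a dict with "camera_matrix" (3x3 intrinsics, pixels), "world_from_camera" (4x4, takes a point from camera to world coordinates). Camera axes: x right, y down, z forward; pixel columns grow to the right and rows downward; lengths in mm; the calibration is good to about 2 mm. A picture is of the moment at which its call begins. calibration takes no time and is no camera call.
- ticket.job_done(): hands the job in; it is judged then, once.
The state is a dict: "time_s": time; "qpos": joint angles; "qvel": joint speeds; "effort": joint torques, N m; "ee_pos": TCP position; "ee_rot": TCP orientation; "force": force on the tool from outside, world axes, zero at the start; "torque": the same for the moment, N m; "gripper_width": finger opening in mm; "gripper_force": force on a finger pad.
Only numpy, scipy, OpenCV 4.12 (cv2) and the standard library are available. Lean on these libraries where they do the work, as an engineer would, in place of code of your own. Each camera call takes 0.05 s, during which the arm holds its last target. There are 200 camera calls.

TASK

The circuit board in the tilting holder has its chips up: push it over about its axle with your fingertips, light pushes only, until it lies level with the solder side up, and only then push the red-balled lock lever over, away from the robot, as far as it goes. Grip nothing, do not lift or shove the holder, and leave everything around it where it is.

Things in the scene. Friction and masses are not known exactly. Their poses are not given: they have to be found in the camera images.
- holder: Loose board holder, 1.6 kg, standing on a brown cardboard mat 3 mm thick: dark steel base plate 130 (x) x 250 (y) x 8 mm and two blue posts (30 x 12 mm, top 125 mm above its underside) at y = +-96 mm. Origin: centre of the base's underside; z up; x points away from the robot (yaw within about 0.6 rad of world x), y to the left. The board's axle runs along its y axis, 110 mm above the origin.
- board (a joint): Turn of the board carrier about the axle, rad; end stops at 0 (level, chips up) and 3.14 (level, solder side up). Starts at 0 to 0.5. As it grows, the edge that starts far from the robot goes down and under the axle; the near edge rises and comes over the top to the far side. Stiff hinge: about 1 N at the edge turns it, it stays where it is left.
- edge_a (a point): Middle of the frame bar that starts far from the robot, 55 mm from the axle, mid-thickness. The carrier is an aluminium frame 120 mm across the axle x 160 mm along it, bars 10 mm wide and 8 mm thick, centred on the axle, round a green board 3 mm thick: black chips to 10 mm high on one side, silver solder dots on the other.
- edge_b (a point): Middle of the other frame bar, which starts near the robot, 55 mm from the axle. Push either bar along its arc: rubber fingertips pressing towards the axle jam it (straight down on a steep board, or sideways on a flat one).
- lock (a joint): Turn of the lock lever, rad, about the same axle line, outside the left (+y) post. 0: leans 0.7 rad towards the robot from upright (open); 1.4: leans 0.7 rad away from it (locked, end stop). Starts between 0 and 0.3, stays where it is left, about 1 N at the ball moves it. It swings in a plane at holder y = 124 mm.
- lock_ball (a point): Centre of the red ball, 22 mm in diameter, at the end of the lever's 8 mm steel rod, 65 mm from the axle line, at holder y = 124 mm.
- flux: Amber flux bottle, 28 mm wide, 65 mm tall, upright on the mat beyond the holder; origin under its centre. Leave alone.
- solder_spool: Steel-grey solder spool, 54 mm wide, 38 mm tall, on the mat beyond the holder; origin under its centre. Leave alone.
- screwdriver: Yellow-handled screwdriver, 150 mm long, lying on the mat on the robot's side of the holder. Leave alone.
- parts_tray: Grey open parts tray, 70 x 100 x 25 mm, on the mat beyond the holder; origin under its centre. Leave alone.
- tumbler: Glass tumbler, 68 mm wide, 85 mm tall, on the table to the right of the mat; origin under its centre. Leave alone.

How it is judged:
By the outcome, as a careful person would: the job done as asked, in the order asked, and still so for the second after the job is handed in, with the robot touching nothing.
It also fails if it takes over 53 s, if anything falls off the work surface, if the arm or the gripper's body presses on something with over 40 N, if the wrist force passes 120 N, or if a joint passes its speed limit or range.

## Working session

There is one attempt and no reset: what is moved stays moved. The work goes in short steps, Python scripts to look and compute and a shell command to move; the robot and the scene stay as the last step left them, time stands still between calls to the robot, and variables do not carry over. Pictures are saved under pics/ and viewed, at most 10 in all, crops included, and the job is handed in when it is done.

```bash
mkdir -p pics; python3 - <<'E'
from workcell import telemetry, eyes
import cv2,numpy as np
s=telemetry.state();print(s['time_s'],s['ee_pos'],s['ee_rot'],s['gripper_width'])
a=[]
for n in('side','top'):
    im=eyes.grab_frame(n);np.save(n,im);cv2.imwrite(f'pics/{n}0.png',cv2.cvtColor(im,4))
    c=eyes.calibration(n);print(np.round(c['camera_matrix'],1).tolist(),np.round(c['world_from_camera'],3).tolist())
E
```

```text
0.0 [ 240.96222512 -521.52515836  221.1068637 ] [-1.79896638e+02 -1.99855351e-03  2.47973247e+01] 91.30647187468215
[[434.0, 0.0, 273.7], [0.0, 434.0, 204.2], [0.0, 0.0, 1.0]] [[-0.975, -0.149, 0.166, 371.176], [-0.222, 0.693, -0.686, 655.067], [-0.013, -0.705, -0.709, 798.42], [0.0, 0.0, 0.0, 1.0]]
[[455.9, 0.0, 271.6], [0.0, 455.9, 212.1], [0.0, 0.0, 1.0]] [[0.024, -0.997, 0.078, 452.913], [-1.0, -0.023, 0.018, -22.168], [-0.016, -0.078, -0.997, 1209.264], [0.0, 0.0, 0.0, 1.0]]
```

View pics/side0.png

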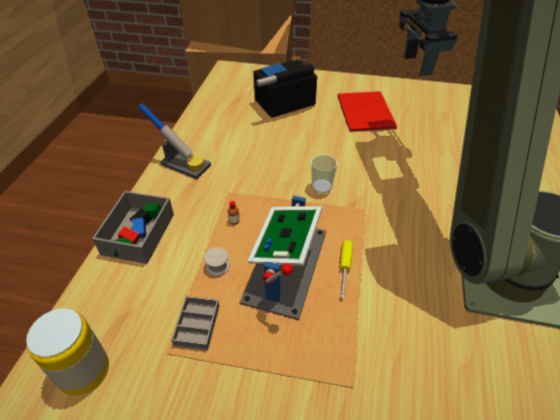

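View pics/top0.png

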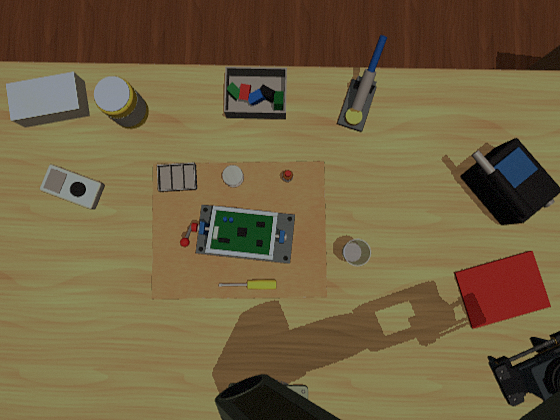

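The side view shows the holder at about (285,260), the red ball at (287,269) and the tilted frame. The top view shows the frame at about (243,232), the ball at (185,242), blue posts at about (203,229) and (282,237), and the tumbler at (356,252). Next I measure these.

```bash
cat > h.py <<'E'
import numpy as np,cv2
from workcell import eyes,telemetry
C={n:eyes.calibration(n) for n in('side','top')}
def ray(n,p):
    K=C[n]['camera_matrix'];T=C[n]['world_from_camera'];K=np.array(K);T=np.array(T)
    d=T[:3,:3]@np.linalg.inv(K)@[p[0],p[1],1];return T[:3,3],d/np.linalg.norm(d)
def plane(n,p,z):
    o,d=ray(n,p);return o+d*(z-o[2])/d[2]
def tri(ps,pt):
    o,d=ray('side',ps);q,e=ray('top',pt)
    s=np.linalg.lstsq(np.c_[d,-e],q-o,rcond=None)[0]
    a=o+d*s[0];b=q+e*s[1];return (a+b)/2,np.linalg.norm(a-b)
def blobs(im,mask,roi,amin=15):
    x0,y0,x1,y1=roi;m=np.zeros(mask.shape,np.uint8);m[y0:y1,x0:x1]=mask[y0:y1,x0:x1]
    cs,_=cv2.findContours(m,cv2.RETR_EXTERNAL,cv2.CHAIN_APPROX_NONE)
    return [c for c in cs if cv2.contourArea(c)>=amin]
E
python3 - <<'E'
from h import *
R={'side':(225,190,335,320),'top':(170,195,305,270)}
for n in R:
    im=np.load(n+'.npy');hsv=cv2.cvtColor(im,cv2.COLOR_RGB2HSV);h,s,v=cv2.split(hsv)
    M={'red':((h<6)|(h>174))&(s>170)&(v>70),'blue':(h>95)&(h<125)&(s>90)&(v>40),'white':(s<50)&(v>130),'green':(h>50)&(h<85)&(s>100),'dark':(s<90)&(v<115)&(v>25)}
    for k,m in M.items():
        for c in blobs(im,m.astype(np.uint8),R[n]):
            r=cv2.minAreaRect(c);print(n,k,cv2.contourArea(c),np.round(r[0],1),np.round(cv2.boxPoints(r),1).tolist())
    x0,y0,x1,y1=R[n];cv2.imwrite(f'pics/{n}c.png',cv2.resize(cv2.cvtColor(im[y0:y1,x0:x1],4),None,fx=4.5,fy=4.5,interpolation=2))
E
```

```text
side red 43.5 [266.5 275. ] [[259.8999938964844, 275.79998779296875], [269.20001220703125, 268.8999938964844], [273.1000061035156, 274.20001220703125], [263.79998779296875, 281.1000061035156]]
side red 93.0 [286.5 269. ] [[281.0, 264.0], [292.0, 264.0], [292.0, 274.0], [281.0, 274.0]]
side red 22.0 [232.  204.5] [[230.0, 201.0], [234.0, 201.0], [234.0, 208.0], [230.0, 208.0]]
side blue 239.0 [272. 289.] [[265.0, 277.0], [279.0, 277.0], [279.0, 301.0], [265.0, 301.0]]
side blue 80.0 [271.5 266.5] [[263.5, 270.0], [264.20001220703125, 261.70001220703125], [279.5, 263.0], [278.79998779296875, 271.20001220703125]]
side blue 37.0 [268.1 244.1] [[263.8999938964844, 248.3000030517578], [267.29998779296875, 238.10000610351562], [272.3999938964844, 239.8000030517578], [269.0, 250.0]]
side blue 58.5 [298.5 200. ] [[293.0, 196.0], [304.0, 196.0], [304.0, 204.0], [293.0, 204.0]]
side white 2894.0 [284.8 233.8] [[247.60000610351562, 260.20001220703125], [270.8999938964844, 190.3000030517578], [321.8999938964844, 207.3000030517578], [298.6000061035156, 277.20001220703125]]
side green 1721.5 [284.6
[... 1122 characters left out ...]
9648438], [275.70001220703125, 259.5]]
top green 2033.5 [241.6 232. ] [[210.5, 247.8000030517578], [214.60000610351562, 209.6999969482422], [272.6000061035156, 216.10000610351562], [268.5, 254.1999969482422]]
top dark 21.0 [188.5 231.4] [[184.60000610351562, 236.8000030517578], [189.8000030517578, 224.89999389648438], [192.39999389648438, 226.0], [187.3000030517578, 238.0]]
top dark 1010.0 [244.4 233.7] [[194.1999969482422, 253.1999969482422], [199.39999389648438, 204.0], [294.6000061035156, 214.10000610351562], [289.3999938964844, 263.29998779296875]]
top dark 163.5 [205.4 213.1] [[197.8000030517578, 221.1999969482422], [201.5, 202.6999969482422], [213.0, 205.0], [209.3000030517578, 223.5]]
```

View pics/sidec.png

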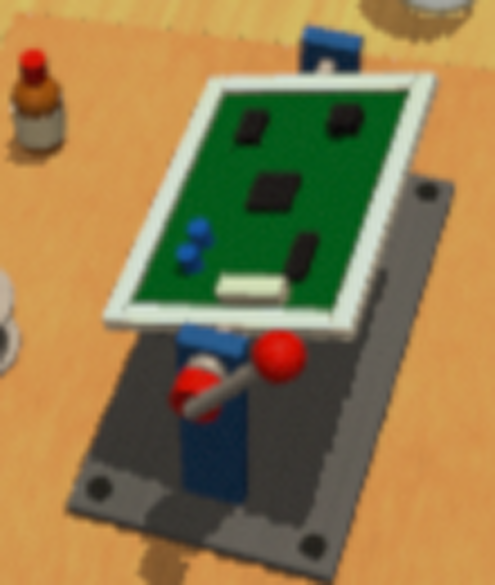

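View pics/topc.png

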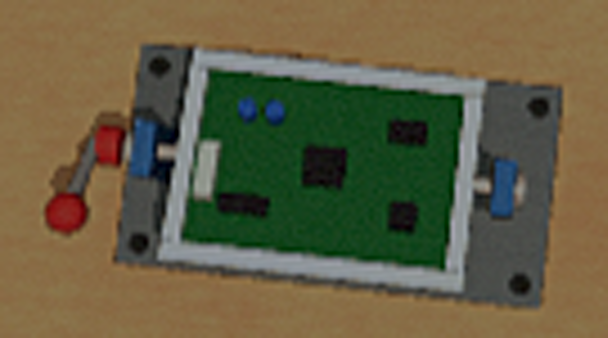

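The crops show the frame's quad clearly in both views, the chips up, the lever leaning towards the robot, and the two blue post tops. Now triangulate the corners, posts and ball.

```bash
python3 - <<'E'
from h import *
R={'side':(225,185,335,320),'top':(170,195,305,270)};Q={}
for n in R:
    im=np.load(n+'.npy');h,s,v=cv2.split(cv2.cvtColor(im,cv2.COLOR_RGB2HSV))
    c=max(blobs(im,((s<50)&(v>130)).astype(np.uint8),R[n]),key=cv2.contourArea)
    hull=cv2.convexHull(c)
    e=1
    while True:
        q=cv2.approxPolyDP(hull,e,True)
        if len(q)<=4:break
        e+=.3
    Q[n]=q[:,0].astype(float);print(n,Q[n].tolist())
# match: world-order by casting at z~110
P=[]
for t in Q['top']:
    g=[tri(s,t) for s in Q['side']];b=min(g,key=lambda a:a[1]+0.2*abs(a[0][2]-113));P.append(b[0]);print(np.round(b[0],1),round(b[1],1))
P=np.array(P);print('centre',P.mean(0).round(1))
for i in range(4):print(np.linalg.norm(P[i]-P[(i+1)%4]).round(1))
b,eb=tri((286.5,269),(184,242));print('ball',b.round(1),eb)
pl=plane('top',(201.5,227),128);pr=plane('top',(281.5,236.1),128);c=(pl+pr)/2
yaw=np.arctan2(-(pl-pr)[0],(pl-pr)[1]);print('posts',pl.round(1),pr.round(1),np.linalg.norm(pl-pr),'c',c.round(1),np.degrees(yaw))
print('side left post top',tri((271.5,266.5),(201.5,227)))
print('base', *[plane('top',p,11).round(1) for p in((195.5,253.2),(201.5,204),(294.6,214.1),(290,263))])
print('ball in holder', ((b-c)[:2]@np.array([[np.cos(yaw),-np.sin(yaw)],[np.sin(yaw),np.cos(yaw)]])).round(1))
E
python3 -m crank '[{"dx":0}]' 0
```

```text
side [[321.0, 207.0], [303.0, 263.0], [248.0, 260.0], [271.0, 208.0]]
top [[213.0, 206.0], [276.0, 212.0], [272.0, 258.0], [205.0, 252.0]]
[551.4 141.8  95.8] 0.0
[540.  -13.4  93.9] 0.6
[427.5  -6.8 127.8] 2.0
[438.3 151.8 130.6] 1.1
centre [489.3  68.4 112. ]
155.6
117.6
159.0
118.8
ball [461.  195.8 163.2] 0.1270920278917888
posts [497.8 162.8 128. ] [480.7 -27.9 128. ] 191.47794370461463 c [489.2  67.4 128. ] -5.136867328540405
side left post top (array([497.52381057, 164.20997424, 118.86257371]), np.float64(1.3192318703338446))
base [433.5 196.1  11. ] [563.5 185.   11. ] [542.3 -61.8  11. ] [414.  -52.3  11. ]
ball in holder [-39.6 125.4]validation failed for argument at $[0]...
```

```bash
python3 -m crank '[{"dx":0.036,"dy":0.066,"dz":0.0,"yaw":-0.6},{"dx":0.036,"dy":0.066,"dz":0.0,"yaw":-0.6},{"dx":0.036,"dy":0.066,"dz":0.0,"yaw":-0.6},{"dx":0.036,"dy":0.066,"dz":0.0,"yaw":-0.6},{"dx":0.036,"dy":0.066,"dz":0.0,"yaw":-0.6},{"dx":0.036,"dy":0.066,"dz":0.0,"yaw":-0.6},{"dx":0.036,"dy":0.066,"dz":0.0,"yaw":-0.6},{"dx":0.036,"dy":0.066,"dz":0.0,"yaw":-0.6},{"dx":0.036,"dy":0.066,"dz":0.0,"yaw":-0.6},{"dx":0.036,"dy":0.066,"dz":0.0,"yaw":-0.6}]' 0.0 10
```

```text
time_s: 1.35
ee_pos: [529.7, 7.9, 221.8]
ee_rot: [180.0, 0.0, -5.3]
force: [1.1, -1.1, 0.2]
gripper_width: 0.4
gripper_force: 0.0
```

```bash
python3 -m crank '[{"dx":0.034,"dy":0.0675,"dz":0.0,"yaw":0.0},{"dx":0.0,"dy":0.0,"dz":-0.06,"yaw":0.0},{"dx":0.0,"dy":0.0,"dz":-0.045,"yaw":0.0},{"dx":0.0,"dy":0.0,"dz":0.0,"yaw":0.0}]'
```

```text
time_s: 1.85
ee_pos: [554.0, 60.0, 135.1]
ee_rot: [179.9, 0.4, -5.2]
force: [0.1, -0.4, -0.3]
gripper_width: 0.3
gripper_force: 0.0
```

```bash
python3 -m crank '[{"dx":0.002,"dy":0.0,"dz":-0.016,"yaw":0.0},{"dx":0.0,"dy":0.0,"dz":-0.014,"yaw":0.0},{"dx":-0.002,"dy":0.0,"dz":-0.0065,"yaw":0.0},{"dx":-0.0025,"dy":0.0,"dz":-0.0065,"yaw":0.0}]'; python3 -m crank '[{"dx":-0.0033,"dy":0.0,"dz":-0.006,"yaw":0.0},{"dx":-0.0035,"dy":0.0,"dz":-0.006,"yaw":0.0}]'
```

```text
time_s: 2.35
ee_pos: [554.9, 59.9, 103.9]
ee_rot: [-180.0, -0.1, -5.2]
force: [0.6, -1.1, 0.4]
gripper_width: 0.6
gripper_force: 0.6
time_s: 2.6
ee_pos: [549.2, 60.1, 94.0]
ee_rot: [-180.0, -0.1, -5.2]
force: [1.4, 0.8, 1.5]
gripper_width: 0.7
gripper_force: 0.6
```

```bash
python3 -m crank '[{"dx":-0.004,"dy":0.0,"dz":-0.005,"yaw":0.0},{"dx":-0.0045,"dy":0.0,"dz":-0.005,"yaw":0.0},{"dx":-0.0045,"dy":0.0,"dz":-0.0045,"yaw":0.0},{"dx":-0.0045,"dy":0.0,"dz":-0.0035,"yaw":0.0},{"dx":0.0,"dy":0.0,"dz":0.0,"yaw":0.0}]'; python3 - <<'E'
from h import *
for n in('side','top'):
    im=eyes.grab_frame(n);np.save(n+'1',im)
    if n=='side': cv2.imwrite('pics/s1.png',cv2.resize(cv2.cvtColor(im[150:330,180:380],4),None,fx=3,fy=3))
E
```

```text
time_s: 3.22
ee_pos: [534.1, 59.9, 79.2]
ee_rot: [180.0, 0.1, -5.2]
force: [0.7, 0.2, 0.6]
gripper_width: 0.8
gripper_force: 0.0
```

View pics/s1.png

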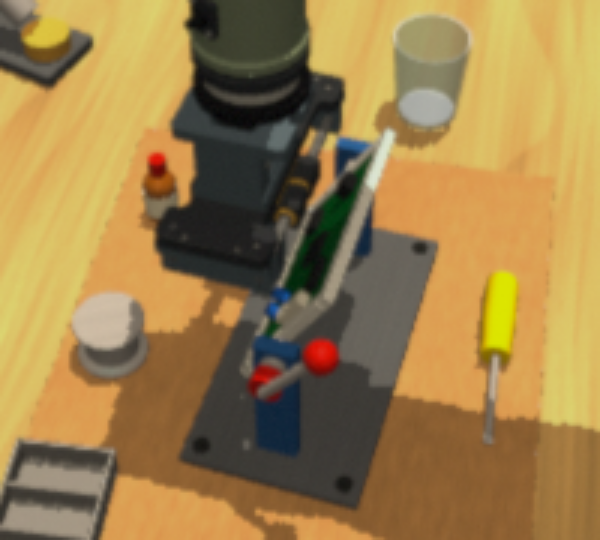

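```bash
python3 -m crank '[{"dx":0.02,"dy":0.0,"dz":0.01,"yaw":0.0},{"dx":0.02,"dy":0.0,"dz":0.05,"yaw":0.0},{"dx":0.0,"dy":0.0,"dz":0.07,"yaw":0.0},{"dx":0.0,"dy":0.0,"dz":0.05,"yaw":0.0},{"dx":-0.05,"dy":0.006,"dz":0.0,"yaw":0.0},{"dx":-0.07,"dy":0.006,"dz":0.0,"yaw":0.0},{"dx":-0.06,"dy":0.005,"dz":0.0,"yaw":0.0},{"dx":0.0,"dy":0.0,"dz":0.0,"yaw":0.0}]'
```

```text
time_s: 4.32
ee_pos: [419.6, 73.5, 223.7]
ee_rot: [180.0, 0.1, -5.1]
force: [0.9, -0.2, 0.4]
gripper_width: 0.7
gripper_force: 0.0
```

```bash
python3 - <<'E'
from h import *
im=eyes.grab_frame('top')
np.save('top2',im);cv2.imwrite('pics/t2.png',cv2.resize(cv2.cvtColor(im[180:290,150:320],4),None,fx=4,fy=4))
im=eyes.grab_frame('side');np.save('side2',im)
R=(225,150,335,320)
h,s,v=cv2.split(cv2.cvtColor(im,cv2.COLOR_RGB2HSV))
for k,m in {'red':((h<6)|(h>174))&(s>170)&(v>70),'white':(s<50)&(v>130)}.items():
    for c in blobs(im,m.astype(np.uint8),R):
        print(k,cv2.contourArea(c),cv2.boundingRect(c),cv2.approxPolyDP(cv2.convexHull(c),2.5,True)[:,0].tolist())
E
```

```text
red 38.0 (263, 272, 11, 10) [[273, 274], [263, 280], [266, 272]]
red 92.5 (281, 263, 12, 12) [[290, 264], [291, 271], [284, 274], [282, 265]]
red 21.5 (230, 201, 5, 8) [[231, 201], [234, 202], [232, 208]]
white 37.0 (272, 220, 12, 26) [[283, 220], [272, 245]]
```

```bash
python3 -m crank '[{"dx":0.0,"dy":0.0,"dz":-0.05,"yaw":0.0},{"dx":0.008,"dy":0.0,"dz":-0.03,"yaw":0.0},{"dx":0.012,"dy":-0.001,"dz":0.005,"yaw":0.0},{"dx":0.008,"dy":-0.001,"dz":0.005,"yaw":0.0},{"dx":0.006,"dy":-0.001,"dz":0.0025,"yaw":0.0},{"dx":0.006,"dy":-0.001,"dz":0.002,"yaw":0.0}]'; python3 -m crank '[{"dx":0.006,"dy":-0.001,"dz":0.002,"yaw":0.0},{"dx":0.006,"dy":0.0,"dz":0.001,"yaw":0.0},{"dx":0.006,"dy":-0.001,"dz":0.001,"yaw":0.0}]'
```

```text
time_s: 5.18
ee_pos: [455.7, 70.5, 172.1]
ee_rot: [-180.0, -0.1, -5.2]
force: [-0.4, 0.6, -0.1]
gripper_width: 0.3
gripper_force: 0.5
time_s: 5.55
ee_pos: [469.5, 68.8, 174.4]
ee_rot: [180.0, 0.0, -5.2]
force: [-1.8, 0.0, -0.3]
gripper_width: 0.4
gripper_force: 0.5
```

```bash
python3 -m crank '[{"dx":0.006,"dy":-0.001,"dz":-0.001,"yaw":0.0},{"dx":0.006,"dy":0.0,"dz":-0.001,"yaw":0.0},{"dx":0.0065,"dy":-0.001,"dz":-0.0015,"yaw":0.0},{"dx":0.0065,"dy":-0.001,"dz":-0.0018,"yaw":0.0},{"dx":0.006,"dy":0.0,"dz":-0.0028,"yaw":0.0},{"dx":0.006,"dy":-0.001,"dz":-0.003,"yaw":0.0}]'; python3 -m crank '[{"dx":0.005,"dy":-0.001,"dz":-0.004,"yaw":0.0},{"dx":0.005,"dy":0.0,"dz":-0.0045,"yaw":0.0}]'
```

```text
time_s: 6.3
ee_pos: [499.2, 65.7, 165.3]
ee_rot: [-180.0, 0.0, -5.2]
force: [-2.1, 0.4, 0.7]
gripper_width: 0.5
gripper_force: 0.5
time_s: 6.55
ee_pos: [507.3, 64.7, 158.5]
ee_rot: [180.0, -0.0, -5.2]
force: [-1.2, 0.2, 0.9]
gripper_width: 0.8
gripper_force: 0.6
```

```bash
python3 -m crank '[{"dx":0.0045,"dy":-0.001,"dz":-0.005,"yaw":0.0},{"dx":0.004,"dy":0.0,"dz":-0.0055,"yaw":0.0},{"dx":0.0035,"dy":0.0,"dz":-0.0055,"yaw":0.0},{"dx":0.003,"dy":0.0,"dz":-0.006,"yaw":0.0},{"dx":0.0025,"dy":0.0,"dz":-0.006,"yaw":0.0}]'; python3 -m crank '[{"dx":0.001,"dy":0.0,"dz":-0.005,"yaw":0.0},{"dx":0.0,"dy":0.0,"dz":-0.004,"yaw":0.0},{"dx":0.0,"dy":0.0,"dz":0.0,"yaw":0.0}]'
```

```text
time_s: 7.18
ee_pos: [521.0, 63.8, 135.9]
ee_rot: [180.0, 0.0, -5.2]
force: [-0.7, 0.5, 0.8]
gripper_width: 0.5
gripper_force: 0.5
time_s: 7.55
ee_pos: [521.5, 64.1, 128.8]
ee_rot: [-180.0, 0.0, -5.2]
force: [-0.1, -0.0, -0.7]
gripper_width: 0.4
gripper_force: 0.0
```

```bash
python3 -m crank '[{"dx":0.0,"dy":0.0,"dz":-0.002,"yaw":0.0},{"dx":0.0,"dy":0.0,"dz":-0.002,"yaw":0.0},{"dx":0.0,"dy":0.0,"dz":0.0,"yaw":0.0}]';python3 -m crank '[{"dx":0.0,"dy":0.0,"dz":-0.001,"yaw":0.0},{"dx":0.0,"dy":0.0,"dz":0.0,"yaw":0.0}]'
```

```text
time_s: 7.92
ee_pos: [521.8, 64.1, 125.9]
ee_rot: [-180.0, -0.0, -5.2]
force: [0.5, -0.3, 0.6]
gripper_width: 0.8
gripper_force: 0.1
time_s: 8.18
ee_pos: [521.8, 64.0, 125.2]
ee_rot: [180.0, -0.0, -5.2]
force: [0.5, -0.0, 1.0]
gripper_width: 0.6
gripper_force: 0.5
```

```bash
python3 -m crank '[{"dx":0.0,"dy":0.0,"dz":-0.001,"yaw":0.0},{"dx":0.0,"dy":0.0,"dz":0.0,"yaw":0.0}]';python3 -m crank '[{"dx":0.0,"dy":0.0,"dz":-0.001,"yaw":0.0},{"dx":0.0,"dy":0.0,"dz":0.0,"yaw":0.0}]'
```

```text
time_s: 8.43
ee_pos: [521.9, 64.0, 124.7]
ee_rot: [-180.0, -0.0, -5.2]
force: [-1.6, 0.3, 4.3]
gripper_width: 0.3
gripper_force: 2.4
time_s: 8.68
ee_pos: [522.0, 64.0, 124.4]
ee_rot: [-180.0, -0.1, -5.2]
force: [-1.4, 0.6, 8.8]
gripper_width: 0.8
gripper_force: 4.2
```

```bash
python3 -m crank '[{"dx":0.0,"dy":0.0,"dz":0.03,"yaw":0.0},{"dx":0.0,"dy":0.0,"dz":0.07,"yaw":0.0},{"dx":0.0,"dy":0.0,"dz":0.027,"yaw":0.0},{"dx":-0.045,"dy":0.06,"dz":0.0,"yaw":0.0},{"dx":-0.042,"dy":0.058,"dz":0.0,"yaw":0.0},{"dx":-0.04,"dy":0.052,"dz":0.0,"yaw":0.0},{"dx":0.0,"dy":0.0,"dz":0.0,"yaw":0.0},{"dx":0.0,"dy":0.0,"dz":0.0,"yaw":0.0}]'
python3 - <<'E'
from h import *
R={'side':(225,180,335,320),'top':(165,195,305,275)}
P=[]
for n in R:
    im=eyes.grab_frame(n);np.save(n+'3',im);x0,y0,x1,y1=R[n]
    P.append(cv2.resize(cv2.cvtColor(im[y0:y1,x0:x1],4),(400,int(400*(y1-y0)/(x1-x0)))))
    h,s,v=cv2.split(cv2.cvtColor(im,cv2.COLOR_RGB2HSV))
    for k,m in {'red':((h<6)|(h>174))&(s>170)&(v>70),'blue':(h>95)&(h<125)&(s>90)&(v>40),'white':(s<50)&(v>110)}.items():
        for c in blobs(im,m.astype(np.uint8),R[n],20):
            print(n,k,cv2.contourArea(c),np.round(cv2.minAreaRect(c)[0],1),cv2.approxPolyDP(cv2.convexHull(c),3,True)[:,0].tolist())
H=max(p.shape[0] for p in P)
cv2.imwrite('pics/both3.png',np.hstack([cv2.copyMakeBorder(p,0,H-p.shape[0],0,0,0) for p in P]))
E
```

```text
time_s: 9.68
ee_pos: [420.3, 199.7, 224.8]
ee_rot: [180.0, -0.0, -5.2]
force: [-0.6, 0.0, -0.1]
gripper_width: 0.1
gripper_force: 0.0
side red 41.5 [266.4 275. ] [[273, 274], [263, 280], [265, 272]]
side red 80.5 [286.3 269.3] [[288, 264], [292, 270], [285, 274], [281, 267]]
side red 21.5 [232. 204.] [[233, 201], [231, 207]]
side blue 236.0 [272. 289.] [[266, 298], [265, 284], [279, 277], [278, 301]]
side blue 79.5 [271.5 266.5] [[264, 264], [276, 264], [279, 269], [264, 270]]
side white 37.5 [296.8 266.9] [[290, 263], [304, 269], [295, 269]]
side white 418.5 [271.6 231.9] [[270, 202], [291, 206], [285, 262], [281, 264], [247, 255]]
top red 42.0 [183.5 242. ] [[186, 238], [184, 246], [180, 241]]
top red 28.0 [193.5 227. ] [[192, 223], [196, 223], [195, 231]]
top blue 43.5 [281.5 236.1] [[282, 230], [283, 242], [279, 242]]
top blue 47.5 [201.7 227.6] [[200, 221], [204, 222], [202, 234]]
top white 717.0 [241.5 232.2] [[212, 204], [277, 211], [278, 236], [272, 260], [212, 254], [205, 228]]
```

View pics/both3.png

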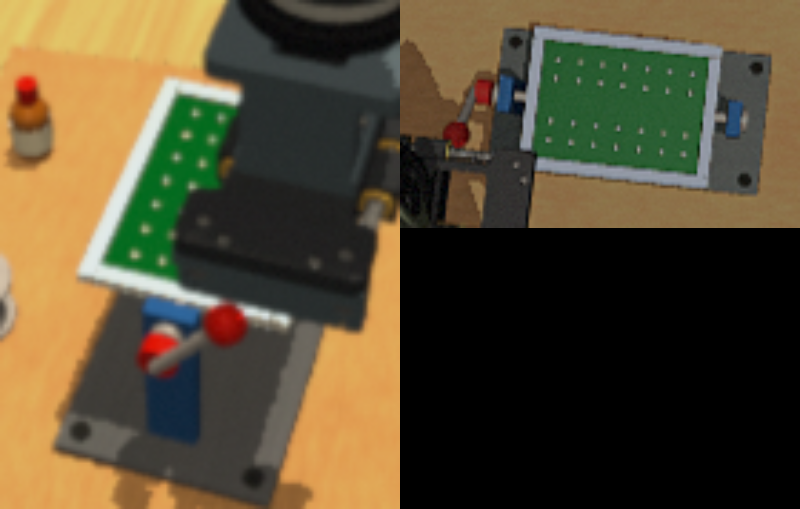

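```bash
python3 - <<'E'
from h import *
print(tri((247,256),(212,204)),tri((247,255),(212.5,205)))
E
python3 -m crank '[{"dx":0.0,"dy":0.0,"dz":-0.04,"yaw":0.0},{"dx":0.0,"dy":0.0,"dz":-0.032,"yaw":0.0},{"dx":0.0,"dy":0.0,"dz":0.0,"yaw":0.0}]'
```

```text
(array([553.84429174, 142.21119825, 108.92022803]), np.float64(2.468211159094382)) (array([552.64973229, 140.9353721 , 110.67103841]), np.float64(0.3212817526555038))
time_s: 10.15
ee_pos: [419.5, 198.5, 165.8]
ee_rot: [179.9, 0.2, -5.3]
force: [0.2, -0.5, -0.0]
gripper_width: 0.5
gripper_force: 0.0
```

```bash
python3 -m crank '[{"dx":0.01,"dy":-0.001,"dz":0.0,"yaw":0.0},{"dx":0.01,"dy":-0.001,"dz":0.0,"yaw":0.0},{"dx":0.01,"dy":-0.001,"dz":0.0,"yaw":0.0},{"dx":0.01,"dy":-0.001,"dz":0.0,"yaw":0.0},{"dx":0.01,"dy":-0.001,"dz":0.0,"yaw":0.0}]'; python3 -m crank '[{"dx":0.01,"dy":-0.001,"dz":0.0,"yaw":0.0},{"dx":0.01,"dy":-0.001,"dz":0.0,"yaw":0.0},{"dx":0.01,"dy":-0.001,"dz":0.0,"yaw":0.0},{"dx":0.01,"dy":-0.001,"dz":0.0,"yaw":0.0},{"dx":0.01,"dy":-0.001,"dz":0.0,"yaw":0.0},{"dx":0.01,"dy":-0.001,"dz":0.0,"yaw":0.0}]'
```

```text
time_s: 10.78
ee_pos: [460.9, 196.0, 167.6]
ee_rot: [-180.0, -0.0, -5.2]
force: [-1.0, -0.4, 0.7]
gripper_width: 0.9
gripper_force: 0.5
time_s: 11.52
ee_pos: [508.4, 191.1, 167.3]
ee_rot: [180.0, 0.0, -5.2]
force: [-0.6, 0.5, -1.6]
gripper_width: 0.4
gripper_force: 0.6
```

```bash
python3 -m crank '[{"dx":0.003,"dy":0.0,"dz":0.0,"yaw":0.0},{"dx":0.003,"dy":0.0,"dz":0.0,"yaw":0.0},{"dx":0.0,"dy":0.0,"dz":0.0,"yaw":0.0}]'; python3 -m crank '[{"dx":0.001,"dy":0.0,"dz":0.0,"yaw":0.0},{"dx":0.0,"dy":0.0,"dz":0.0,"yaw":0.0}]'
```

```text
time_s: 11.9
ee_pos: [512.8, 191.2, 167.4]
ee_rot: [180.0, 0.0, -5.2]
force: [-1.6, -0.4, -0.2]
gripper_width: 0.5
gripper_force: 0.5
time_s: 12.15
ee_pos: [513.1, 191.2, 167.4]
ee_rot: [180.0, 0.1, -5.2]
force: [-2.2, -0.0, -0.6]
gripper_width: 0.7
gripper_force: 1.3
```

```bash
python3 -m crank '[{"dx":0.001,"dy":0.0,"dz":0.0,"yaw":0.0},{"dx":0.0,"dy":0.0,"dz":0.0,"yaw":0.0}]'; python3 -m crank '[{"dx":0.0008,"dy":0.0,"dz":0.0,"yaw":0.0},{"dx":0.0,"dy":0.0,"dz":0.0,"yaw":0.0}]'
```

```text
time_s: 12.4
ee_pos: [513.4, 191.1, 167.3]
ee_rot: [180.0, 0.2, -5.2]
force: [-4.2, -0.0, 0.7]
gripper_width: 0.8
gripper_force: 2.5
time_s: 12.65
ee_pos: [514.1, 191.1, 167.3]
ee_rot: [180.0, 0.1, -5.2]
force: [-5.8, -0.3, 0.6]
gripper_width: 0.5
gripper_force: 2.4
```

```bash
python3 -m crank '[{"dx":-0.015,"dy":0.0015,"dz":0.0,"yaw":0.0},{"dx":-0.03,"dy":0.0,"dz":0.05,"yaw":0.0},{"dx":-0.04,"dy":-0.01,"dz":0.06,"yaw":0.0},{"dx":-0.04,"dy":0.03,"dz":0.04,"yaw":0.0},{"dx":0.0,"dy":0.06,"dz":0.0,"yaw":0.0},{"dx":0.0,"dy":0.06,"dz":0.0,"yaw":0.0},{"dx":0.0,"dy":0.06,"dz":0.0,"yaw":0.0},{"dx":0.0,"dy":0.0,"dz":0.0,"yaw":0.0}]'
python3 - <<'E'
from h import *
R={'side':(225,180,335,320),'top':(165,195,305,275)}
P=[];B={}
for n in R:
    im=eyes.grab_frame(n);x0,y0,x1,y1=R[n]
    P.append(cv2.resize(cv2.cvtColor(im[y0:y1,x0:x1],4),(400,int(400*(y1-y0)/(x1-x0)))))
    h,s,v=cv2.split(cv2.cvtColor(im,cv2.COLOR_RGB2HSV))
    for k,m in {'red':((h<6)|(h>174))&(s>170)&(v>70),'blue':(h>95)&(h<125)&(s>90)&(v>40),'white':(s<50)&(v>130)}.items():
        for c in blobs(im,m.astype(np.uint8),R[n],20):
            print(n,k,cv2.contourArea(c),np.round(cv2.minAreaRect(c)[0],1),cv2.approxPolyDP(cv2.convexHull(c),3,True)[:,0].tolist())
H=max(p.shape[0] for p in P)
cv2.imwrite('pics/both4.png',np.hstack([cv2.copyMakeBorder(p,0,H-p.shape[0],0,0,0) for p in P]))
E
```

```text
time_s: 13.65
ee_pos: [415.3, 355.3, 287.4]
ee_rot: [-179.9, -0.1, -5.0]
force: [-0.2, -0.1, 0.1]
gripper_width: 0.7
gripper_force: 0.0
side red 67.5 [245.  258.5] [[245, 254], [250, 258], [248, 263], [240, 261]]
side red 21.5 [232.  204.5] [[231, 201], [232, 208]]
side white 179.0 [257.2 234.3] [[266, 213], [252, 257], [247, 251]]
top red 27.5 [193.5 226.5] [[196, 223], [195, 230], [191, 230]]
top red 52.0 [189. 207.] [[192, 204], [192, 210], [187, 211], [185, 205]]
top blue 43.5 [281.4 236.2] [[280, 230], [284, 231], [283, 242], [279, 242]]
top blue 47.5 [201.5 227. ] [[203, 221], [203, 233], [199, 233]]
top white 3171.5 [243.2 232.1] [[277, 212], [278, 236], [271, 260], [206, 253], [212, 204]]
```

View pics/both4.png

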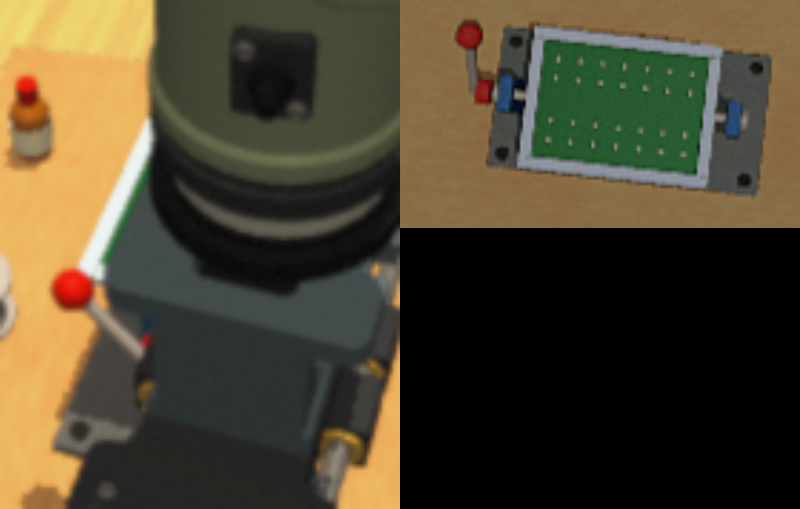

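The pictures show solder side up, with the lever leaning away at top (189,207) and side (245,258). The post tops have not moved. Next I check the lever angle.

```bash
python3 - <<'E'
from h import *
b,e=tri((245,258.5),(188.7,207.3));d=b-[489.2,67.4,113];a=np.radians(-5.14)
hx=d[0]*np.cos(a)+d[1]*np.sin(a);print(b,e,hx,d[2],.7+np.arctan2(hx,d[2]))
for t,s in (((212,204),(247,252)),((206,253),(292,262))): print(tri(s,t))
E
```

```text
[540.94763347 188.15258256 162.20457044] 0.5994787492544611 40.721363193518684 49.20457043551846 1.3913410224281937
(array([553.21607489, 140.64785151, 119.90158008]), np.float64(1.6754032017006097))
(array([447.66939416, 151.42518879, 129.59373917]), np.float64(22.62648544395806))
```

```bash
python3 -c "
from workcell import ticket;print(ticket.job_done())"
```

```text
the job is handed in; nothing more can be done
None
```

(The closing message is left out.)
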